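Seat a jar lid in the hand lidding press

TASK

Lift the yellow three-sided guard up off the press hooks and stand it upright in the middle of the dark rubber mat. Then push the carriage by its black paddle until the jar is fully home under the ram, and press the red plunger down to its stop for a moment so that it seats the blue lid. Let the plunger spring back up; do not touch the jar or its lid by hand, and leave the blue box and the beaker alone.

Things in the scene. Friction and masses are not known exactly. Their poses are not given: they have to be found in the camera images.
- press: Blue hand press fixed on the desk. Origin: on the desk top (z = 0) under the ram axis; z up; +x is the way the carriage is pushed in (column at x 42 to 82 mm, paddle and loading end on the -x side). Grey bed: x -220 to +85, y -55 to +55 mm, 10 mm high, its side rails 20 mm. Overarm: x -52 to +82 mm, 72 mm wide, z 130 to 170 mm.
- plunger_top (a point): Centre of the top of the round red plunger knob, 44 mm diameter, 215 mm above the desk when up; it moves with the plunger. Press it straight down from above.
- plunger (a joint): Travel of the spring plunger in m: 0 = up, 0.018 = down at its stop. The spring takes about 2.5 N at the top and 6 N at the stop; the last 6 mm also push the lid, which adds about 4 N (about 10 N in all at the stop). It springs back up by itself.
- carriage (a joint): Travel of the carriage in m along the press +x axis: 0 = out (start), 0.105 = fully home, jar under the ram. It slides with about 2 N of friction and stays where it is left.
- paddle (a point): Centre-line point on the outer (press -x) face of the carriage's upright black paddle, 75 mm above the desk; moves with the carriage. Paddle: 60 mm wide, 10 mm thick, top 96 mm above the desk. It stands 100 mm to press -x of the jar's centre. Push it towards press +x.
- jar: White jar, 60 mm diameter, with a blue push-on lid 64 mm wide, loose in the round nest of the carriage (1 to 2 mm play). Origin: centre of its underside, 18 mm above the desk, z up. Lid top 96 mm above the desk while proud.
- lid (a joint): How far the blue lid has been pushed down on the jar in m: 0 = standing proud (start), about 0.006 = home; a stiff fit (4 N), it stays where it is pushed.
- guard: Loose guard, 0.16 kg: clear front pane and two wings in yellow frames, open at back and bottom, 104 mm wide (y), 78 mm deep (x), 120 mm high, black handle post on the front pane. Origin: centre of its underside; z up; pane on its -x side. Hangs at first on the press hooks, parallel to the press, underside 30 mm above the desk, closing the jar's way. Stands by itself on its lower edge.
- guard_grip (a point): Grip point on the guard's black handle post: 36.5 mm towards guard -x from its origin, 168 mm above its underside. The post is 24 mm wide along guard y, 14 mm thick along guard x, and stands from 120 to 187 mm above the guard's underside.
- mat: Dark square rubber mat, 150 x 150 mm, 3 mm thick, fixed flat on the desk. Origin: centre of its underside. Behind it stands the drying oven, front at world x = 0.61 m; its teal door lever stands out to x = 0.545 m at y -0.04 to -0.005 m, z 0.17 to 0.37 m: carry the guard past that on the robot's side.
- slide_box: Blue slide box, 77 x 90 mm, 36 mm high, a bystander to be left alone. Origin: centre of its underside.
- beaker: Clear beaker, 65 mm diameter, 87 mm high, a bystander to be left alone. Origin: centre of its underside.
- hook (a point): Midpoint between the two steel hooks on the overarm's sides (press x -35, y +-35 to +-45 mm), at their ledge height, 148 mm; their lips rise to 156 mm. To take the guard off: straight up 15 mm frees it from the lips; up 80 mm or more clears the jar; then 90 mm or more towards press -x, since its wings straddle overarm and plunger, before going sideways.

How it is judged (in metres and radians):
On the way, in this order (a step that is already met when the one before it is completed fails the run):
1. the guard stands upright and at rest in the middle of the mat, the carriage still out and the lid still proud (horizontal distance between guard and mat below 0.05 m and height (world z) of guard below 0.009 m and angle between guard's own z axis and vertical below 0.1 rad and linear speed of guard below 0.03 m/s and value of joint carriage below 0.03 m and value of joint lid below 0.003 m), for 0.2 s.
2. the carriage is fully home with the jar upright in it, the lid still proud (value of joint carriage above 0.101 m and angle between jar's own z axis and vertical below 0.1 rad and value of joint lid below 0.003 m), for 0.2 s.
3. the plunger is held down at its stop, the carriage still home (value of joint plunger above 0.0165 m and value of joint carriage above 0.101 m), for 0.2 s.
At the end, for the whole second after the job is handed in: The lid is pushed down more than 4.5 mm, the plunger is back up (within 3 mm), the carriage is home (within 4 mm) with the jar upright in its nest below the ram axis (within 8 mm), and the guard stands upright and still on the mat, its centre within 50 mm of the mat's centre (value of joint lid above 0.0045 m and value of joint plunger below 0.003 m and value of joint carriage above 0.101 m and angle between each of jar, guard's own z axis and vertical below 0.1 rad and horizontal distance between jar and press below 0.008 m and height (world z) of jar below 0.022 m and horizontal distance between guard and mat below 0.05 m and height (world z) of guard below 0.009 m and linear speed of guard below 0.03 m/s); the robot touches nothing.
It fails at once if the jar is tipped (angle between jar's own z axis and vertical above 0.4 rad).
It fails at once if the blue box is disturbed (moved more than 30 mm) (distance of slide_box from where it was at the start of the episode above 0.03 m).
It fails at once if the beaker is disturbed (moved more than 30 mm) (distance of beaker from where it was at the start of the episode above 0.03 m).
It fails at once if the jar or its lid is touched by the fingers (more than 3 N) (contact force between the fingers and jar above 3 N).
It also fails if it takes over 72 s, if anything falls off the work surface, if the arm or the gripper's body presses on something with over 40 N, if the wrist force passes 120 N, or if a joint passes its speed limit or range.

ROBOT

A 6-joint arm with a two-finger parallel gripper is mounted at the origin on a cart in front of the work surface, level with it; the furniture and walls round the work are solid. World frame = base frame: x ahead of the robot, y to its left, z up, the work surface at z = 0. Lengths are in mm, angles in rad, forces in N, time in s.
With the tool pointing down it reaches from about 275 to 1000 mm from the base axis. Payload 8.4 kg.
Tool frame: the origin (TCP) lies between the finger pads; the fingertips stand 22 mm ahead of it and the grasp point (between the pads) lies 3 mm ahead of it (r.nose_length is the z of the fingertips in the tool frame, in mm); z points along the fingers, y is the line along which they close (so a half turn about z gives the same grasp; the last joint's range is limited). The gripper opens to 85 mm and grips with 20 to 120 N. Pads are 22 mm wide; open, the fingers measure 114 mm over their backs; the gripper's body (76 mm by 85 mm) begins 54 mm behind the grasp point. The pads swing forward as they close: fully open they stand 13 mm farther back than shut.
Start: joints at [-1.208, 0.353, 1.633, -0, 1.155, -0.002], TCP at [222.975, -583.875, 253.281] pointing down, gripper open.
Joint ranges: [-2.63, 2.63], [-0.92, 2.1], [0.06, 2.66], [-1.3, 4.44], [0, 2.69], [-3.02, 3.02]. Speed limits (rad/s): [2.22, 2.22, 2.79, 3.14, 3.14, 3.14].

INTERFACE

Orientations are given as [roll, pitch, yaw] about the fixed x, y, z axes, in that order (R = Rz(yaw) Ry(pitch) Rx(roll)).
In Python, from rig import r gives the robot as it stands.
- The arm moves only by the shell command python3 steer.py 'ROWS' [FORCE]. ROWS is rows parted by semicolons, their numbers by spaces, 1 to 5 of them, each of 7 numbers: a rotation vector rx, ry, rz in rad, then dx, dy, dz in mm, then the opening from 0.0 (shut) to 1.0 (fully open); each row shifts and turns the commanded pose from where the row before left it, along the tool's axes as they then stand; what a row does not reach is not made up. A row lasts 1/12 s, in which the tool goes at most 41.7 mm and 0.125 rad, less where a joint would pass 70% of its speed; a pose out of reach is approached as far as the arm can. The fingers move at their own pace and stop on an object; FORCE is the grip in N (left out, the last holds). Time passes only in rows, so rows that do not move let the fingers close. It prints the time, the measured TCP pose, the force, the opening and the grip force at its end.
- r.sense(): the state, without advancing time (a new reading comes with each control period).
- r.grab_frame(name): name is "side" or "top" or "wrist"; returns the picture (384x512x3 uint8, red, green, blue); there is no depth.
- r.camera_params(name): a dict with "fx", "fy", "cx", "cy" (pixels), "rvec" (rotation vector, rad) and "tvec" (3), from world to camera coordinates, as OpenCV has them. Camera axes: x right, y down, z forward; pixel columns grow to the right and rows downward; lengths in mm; the calibration is good to about 2 mm. A picture is of the moment at which its call begins: read the wrist's pose just before it. camera_params takes no time and is no camera call; for the wrist camera it gives the pose at the moment of the call.
- r.sign_off(): hands the job in; it is judged then, once.
The state is a dict: "clock": time; "qpos": joint angles; "qvel": joint speeds; "joint_efforts": joint torques, N m; "eef_pos": TCP position; "tcp_rot": TCP orientation; "contact_force": force on the tool from outside, world axes, zero at the start; "wrist_torque": the same for the moment, N m; "opening": opening from 0.0 (shut) to 1.0 (fully open); "grasp_force": force on a finger pad.
Only numpy, scipy, OpenCV 4.12 (cv2) and the standard library are available. Lean on these libraries where they do the work, as an engineer would, in place of code of your own. Each camera call takes 0.05 s, during which the arm holds its last target. There are 200 camera calls.

## Working session

There is one attempt and no reset: what is moved stays moved. The work goes in short steps, Python scripts to look and compute and a shell command to move; the robot and the scene stay as the last step left them, time stands still between calls to the robot, and variables do not carry over. Pictures are saved under pics/ and viewed, at most 10 in all, crops included, and the job is handed in when it is done.

```bash
ls; mkdir -p pics
cat > h.py <<'E'
import numpy as np, cv2
from rig import r
from scipy.spatial.transform import Rotation as R
def cam(n):
    p=r.camera_params(n); K=np.array([[p['fx'],0,p['cx']],[0,p['fy'],p['cy']],[0,0,1.]])
    return K,cv2.Rodrigues(np.array(p['rvec'],float))[0],np.array(p['tvec'],float)
def ray(c,uv):
    K,Rm,t=c; d=Rm.T@np.linalg.inv(K)@np.array([uv[0],uv[1],1.]); return -Rm.T@t,d/np.linalg.norm(d)
def onz(c,uv,z):
    o,d=ray(c,uv); return o+d*(z-o[2])/d[2]
def tri(a,b):
    (o1,d1),(o2,d2)=a,b
    s=np.linalg.lstsq(np.c_[d1,-d2],o2-o1,rcond=None)[0]
    p,q=o1+s[0]*d1,o2+s[1]*d2; return (p+q)/2,np.linalg.norm(p-q)
def proj(c,P):
    K,Rm,t=c; x=K@(Rm@np.array(P,float)+t); return x[:2]/x[2]
def snap(n,f):
    c=cam(n); im=r.grab_frame(n); cv2.imwrite('pics/'+f+'_raw.png',im[...,::-1]); return c,im
E
python3 - <<'E'
from h import *
ims=[]
for n in('side','top'):
    c,im=snap(n,n); print(n,c); ims.append(im)
    cv2.imwrite('pics/'+n+'1.png',cv2.resize(im,(800,600),interpolation=cv2.INTER_CUBIC)[...,::-1])
print(r.sense())
E
```

```text
pics
rig.py
steer.py
side (array([[490.59584596,   0.        , 254.83869816],
       [  0.        , 490.59584596, 191.83774132],
       [  0.        ,   0.        ,   1.        ]]), array([[ 0.98973616,  0.14283813,  0.00442772],
       [ 0.12877259, -0.87798338, -0.46104533],
       [-0.06196739,  0.45688341, -0.88736554]]), array([-486.77855164,  -58.41353234, 1751.43319396]))
top (array([[483.12916278,   0.        , 252.48505378],
       [  0.        , 483.12916278, 192.32220635],
       [  0.        ,   0.        ,   1.        ]]), array([[-0.03579965, -0.99935567, -0.00257429],
       [-0.83339127,  0.03127575, -0.55179781],
       [ 0.55152278, -0.01760878, -0.83397395]]), array([ -62.160398  ,  525.60679816, 1847.89778957]))
{'clock': 0.1, 'qpos': array([-1.20841962e+00,  3.53582452e-01,  1.63406508e+00,  1.26261040e-05,
        1.15517145e+00, -2.41232904e-03]), 'qvel': array([-5.97444472e-04, -2.06208356e-03, -7.46334175e-04,  7.62926510e-04,
        5.75312140e-05, -5.24516369e-04]), 'joint_efforts': array([-5.17800909e-04, -6.06357765e+01, -3.42821574e+01, -3.54150484e-05,
        4.00528588e-03,  4.62347813e-07]), 'eef_pos': array([ 222.82670329, -583.50734921,  252.63222526]), 'tcp_rot': array([-3.14036636e+00, -1.45031823e-05,  3.64783922e-01]), 'contact_force': array([ 0.0501141 ,  1.16191624, -0.52569639]), 'wrist_torque': array([-0.0388661 , -0.02679542,  0.04657286]), 'grasp_force': 0.0, 'opening': 0.9966643612812774}
```

View pics/side1.png

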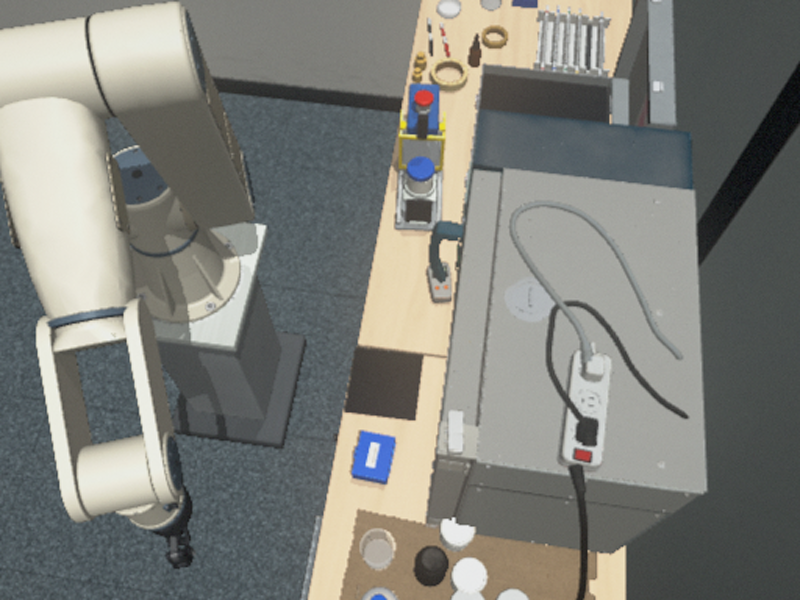

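View pics/top1.png

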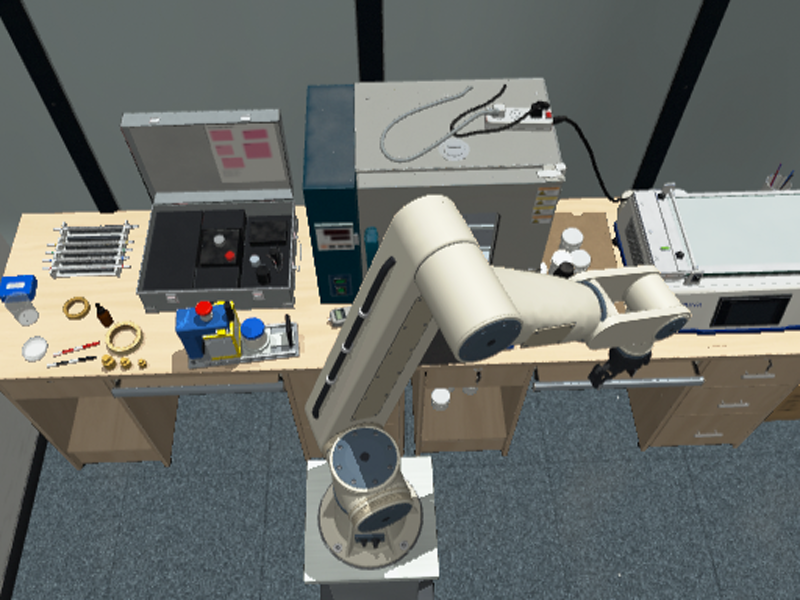

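The side view shows the press around (420,150), the guard in yellow, the mat at corners (355,347)–(413,419) and the blue box at (374,457). In the top view the press is at (235,330), and the arm hides the mat. Next I'll take enlarged crops.

Run:
```python
import cv2, numpy as np
s=cv2.imread('pics/side_raw.png');t=cv2.imread('pics/top_raw.png')
# side crop x 250..310,y 50..150 ; top crop x 108..198, y 185..240
a=cv2.resize(s[50:150,245:311],None,fx=6,fy=6,interpolation=cv2.INTER_CUBIC)
b=cv2.resize(t[185:240,108:196],None,fx=4.5,fy=4.5,interpolation=cv2.INTER_CUBIC)
c=cv2.resize(s[215:275,215:280],None,fx=5,fy=5,interpolation=cv2.INTER_CUBIC)
im=np.zeros((600,800,3),np.uint8); im[:600,:396]=a; im[:b.shape[0],400:400+b.shape[1]]=b; im[260:560,400:725]=c
cv2.imwrite('pics/crop1.png',im)
```

```text
(no output)
```

View pics/crop1.png

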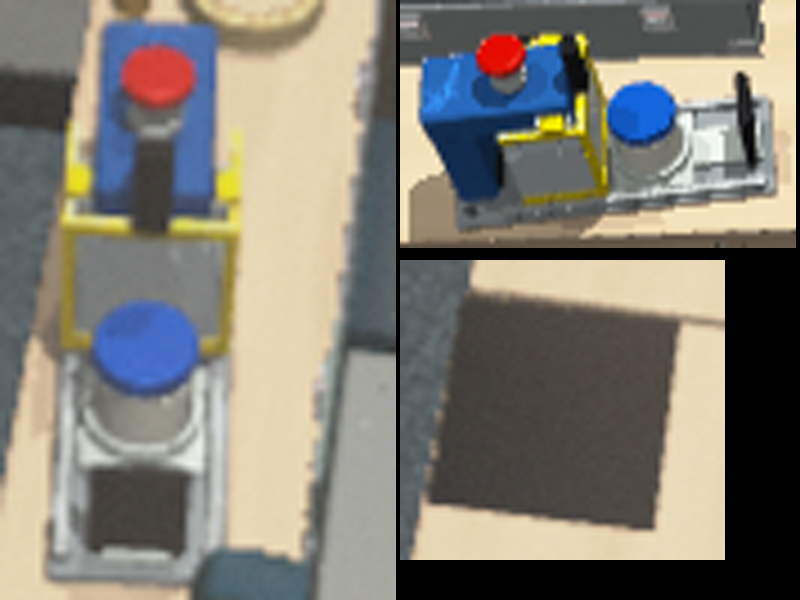

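The crop shows: 
- **Side (left):** knob top (158,73), post from (155,143) to (152,228), lid centre (147,345), bed end corner (48,575). 
- **Top view:** knob (501,52), lid (641,108), post from (571,40) to (577,90), paddle top (742,76).
- **Mat:** corners (466,291), (680,321), (654,529), (430,500).

Run:
```python
from h import *
s,t=cam('side'),cam('top')
S=lambda u,v:(245+u/6-.4,50+v/6-.4)
T=lambda u,v:(108+(u-400)/4.5-.4,185+v/4.5-.4)
M=lambda u,v:(215+(u-400)/5-.4,215+(v-260)/5-.4)
for n,a,b in[('knob',(158,73),(501,52)),('lid',(147,345),(641,108)),('posttop',(155,143),(571,40)),('postbot',(152,222),(578,88))]:
    print(n,*tri(ray(s,S(*a)),ray(t,T(*b))))
print('knob@215',onz(s,S(158,73),215),onz(t,T(501,52),215))
print('lid@96',onz(s,S(147,345),96),onz(t,T(641,108),96))
print('paddle top@96',onz(t,T(742,76),96))
m=[onz(s,M(*p),3) for p in[(466,291),(680,321),(654,529),(430,500)]]
print(np.array(m),np.mean(m,0))
print(onz(s,(374*.64,457*.64),36))
```

```text
knob [487.62387976 410.66586577 213.55645015] 3.011686741022997
lid [498.71761864 306.27281198  93.48055191] 2.126274257342397
posttop [492.75241607 348.22773132 223.32795473] 5.651014224582531
postbot [492.4897709  356.58426406 144.06183107] 5.577165461821511
knob@215 [488.49221312 411.06355857 215.        ] [485.31588376 409.06022424 215.        ]
lid@96 [499.44029625 305.47515683  96.        ] [496.24724318 304.93364288  96.        ]
paddle top@96 [528.27729056 211.88677037  96.        ]
[[ 416.11420295 -119.26419911    3.        ]
 [ 563.0088361  -120.18787157    3.        ]
 [ 565.11212879 -268.06873777    3.        ]
 [ 417.92310569 -269.61220038    3.        ]] [ 490.53956838 -194.28325221    3.        ]
[ 496.29234181 -367.94334011   36.        ]
```

Everything checks out against the text: knob height 214, lid height 93, lid to knob 105 mm, mat 148 mm square. Now I'll move over the press to refine with the wrist camera.

```bash
python3 -c "
from h import *
p=r.sense();c=cam('wrist');Rt=R.from_euler('xyz',p['tcp_rot']).as_matrix();print(Rt.T@(-c[1].T@c[2]-p['eef_pos']),Rt.T@c[1].T,c[0])"
S="0 0 0 24.4 -32 0 1;0 0 0 24.4 -32 0 1;0 0 0 24.4 -32 0 1;0 0 0 24.4 -32 0 1;0 0 0 24.4 -32 0 1"
python3 steer.py '0 0 0 0 0 -36 1;0 0 0 0 0 -36 1;0 0 0 0 0 -36 1;0 0 0 0 0 -36 1;0 0 0 0 0 -36 1'
python3 steer.py '0 0 0 24.4 -32 0 1;0 0 0 24.4 -32 0 1;0 0 0 24.4 -32 0 1;0 0 0 24.4 -32 0 1;0 0 0 24.4 -32 0 1'
python3 steer.py '0 0 0 24.4 -32 0 1;0 0 0 24.4 -32 0 1;0 0 0 24.4 -32 0 1;0 0 0 24.4 -32 0 1;0 0 0 24.4 -32 0 1'
python3 steer.py '0 0 0 24.4 -32 0 1;0 0 0 24.4 -32 0 1;0 0 0 24.4 -32 0 1;0 0 0 24.4 -32 0 1;0 0 0 24.4 -32 0 1'
python3 steer.py '0 0 0 24.4 -32 0 1;0 0 0 24.4 -32 0 1;0 0 0 24.4 -32 0 1;0 0 0 24.4 -32 0 1;0 0 0 24.4 -32 0 1'
python3 steer.py '0 0 -0.12 0 0 0 1;0 0 -0.12 0 0 0 1;0 0 -0.12 0 0 0 1;0 0 -0.12 0 0 0 1;0 0 -0.12 0 0 0 1'
python3 steer.py '0 0 -0.12 0 0 0 1;0 0 -0.12 0 0 0 1;0 0 -0.12 0 0 0 1;0 0 -0.12 0 0 0 1;0 0 -0.12 0 0 0 1'
python3 steer.py '0 0 -0.113 0 0 0 1;0 0 0 0 0 0 1;0 0 0 0 0 0 1'
```

```text
[  82.11414042    0.39284716 -120.12803815] [[-7.35598920e-04 -9.46723915e-01 -3.22045473e-01]
 [ 9.99999458e-01 -4.59217073e-04 -9.34174708e-04]
 [ 7.36516758e-04 -3.22045986e-01  9.46723740e-01]] [[293.46052303   0.         256.62071585]
 [  0.         293.46052303 193.90629892]
 [  0.           0.           1.        ]]
clock: 0.52
eef_pos: [222.8, -583.5, 434.7]
tcp_rot: [-3.141, 0.0, 0.365]
contact_force: [0.1, -1.2, 0.3]
opening: 0.997
grasp_force: 0.0
clock: 0.93
eef_pos: [279.8, -389.0, 432.9]
tcp_rot: [-3.141, -0.0, 0.364]
contact_force: [1.3, -0.1, -0.1]
opening: 1.001
grasp_force: 0.0
clock: 1.35
eef_pos: [336.5, -196.0, 433.1]
tcp_rot: [-3.142, -0.0, 0.364]
contact_force: [1.1, -0.5, -0.7]
opening: 1.001
grasp_force: 0.0
clock: 1.77
eef_pos: [393.4, -2.9, 433.3]
tcp_rot: [3.141, -0.0, 0.365]
contact_force: [1.4, -0.9, 0.3]
opening: 0.999
grasp_force: 0.0
clock: 2.18
eef_pos: [450.4, 190.3, 433.1]
tcp_rot: [3.141, 0.0, 0.365]
contact_force: [0.4, -0.2, 1.4]
opening: 1.003
grasp_force: 0.0
clock: 2.6
eef_pos: [450.3, 188.2, 432.8]
tcp_rot: [-3.141, 0.001, 0.971]
contact_force: [0.3, -0.3, 0.0]
opening: 0.999
grasp_force: 0.0
clock: 3.02
eef_pos: [450.4, 188.0, 432.9]
tcp_rot: [-3.141, 0.0, 1.571]
contact_force: [0.1, 0.0, -0.6]
opening: 1.0
grasp_force: 0.0
clock: 3.27
eef_pos: [450.4, 188.0, 433.1]
tcp_rot: [-3.141, 0.0, 1.674]
contact_force: [0.3, 0.1, -0.2]
opening: 0.998
grasp_force: 0.0
```

```bash
python3 steer.py '0 0 0 22 6 0 1;0 0 0 37 9 0 1;0 0 0 37 9 0 1;0 0 0 0 0 0 1;0 0 0 0 0 0 1'
python3 -c "
from h import *
import pickle
c,im=snap('wrist','wa');pickle.dump(c,open('wa.pkl','wb'))"
python3 steer.py '0 0 0 37 9 0 1;0 0 0 37 0 0 1;0 0 0 37 0 0 1;0 0 0 0 0 0 1;0 0 0 0 0 0 1'
python3 -c "
from h import *
import pickle
c,im=snap('wrist','wb');pickle.dump(c,open('wb.pkl','wb'))
a=cv2.imread('pics/wa_raw.png');b=cv2.imread('pics/wb_raw.png')
f=lambda x:cv2.resize(x[:,106:406],(400,512),interpolation=cv2.INTER_CUBIC)
cv2.imwrite('pics/wab.png',np.hstack([f(a),f(b)]))"
```

```text
clock: 3.68
eef_pos: [464.0, 287.5, 432.5]
tcp_rot: [-3.14, 0.001, 1.677]
contact_force: [-0.3, 0.7, -0.9]
opening: 0.999
grasp_force: 0.0
clock: 4.15
eef_pos: [461.0, 397.6, 432.9]
tcp_rot: [-3.141, 0.001, 1.677]
contact_force: [0.1, -0.4, -0.3]
opening: 1.003
grasp_force: 0.0
```

View pics/wab.png

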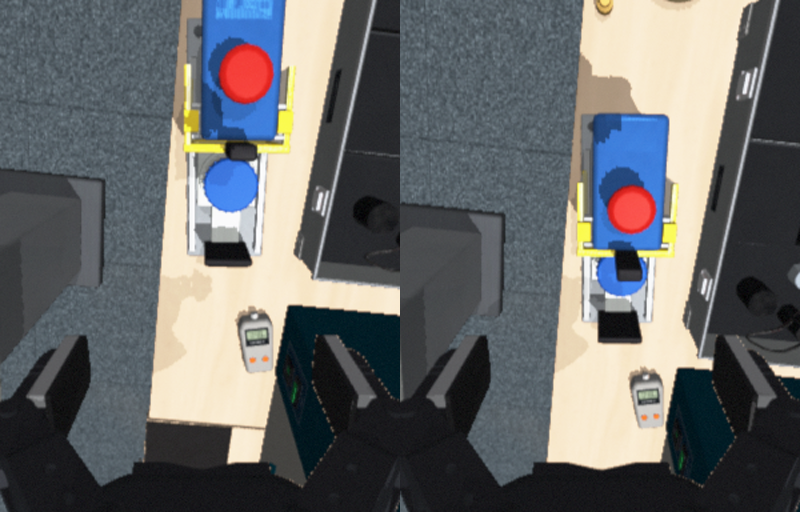

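The wrist pictures show the knob at (246,73) on the left and (632,209) on the right, the post top near (242,150) and (628,265), and the paddle near (228,253) and (620,327). I'll enlarge around these points.

Run:
```python
import cv2,numpy as np
a=cv2.imread('pics/wa_raw.png');b=cv2.imread('pics/wb_raw.png')
f=lambda x:cv2.resize(x,None,fx=5,fy=5,interpolation=cv2.INTER_CUBIC)
cv2.imwrite('pics/crop2.png',np.hstack([f(a[85:205,240:320]),f(b[150:270,236:316])]))
```

```text
(no output)
```

View pics/crop2.png

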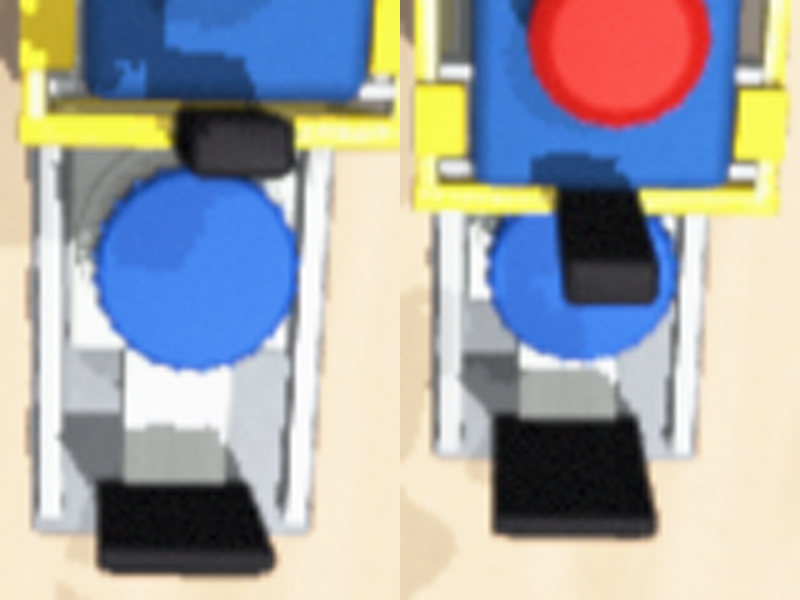

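In the enlarged crop, the post top face is centred at (240,147) in the left frame and (211,281) in the right. The paddle's top strip is centred at (186,561) and (175,527), and the lid at (198,268) on the left.

Run:
```python
from h import *
import pickle
a,b=[pickle.load(open(f'w{k}.pkl','rb')) for k in'ab']
A=lambda u,v:(240+u/5-.4,85+v/5-.4); B=lambda u,v:(236+u/5-.4,150+v/5-.4)
print('post',*tri(ray(a,A(240,147)),ray(b,B(211,281))),onz(a,A(240,147),217)[:2],onz(b,B(211,281),217)[:2])
print('paddle',*tri(ray(a,A(186,561)),ray(b,B(175,527))),onz(a,A(186,561),96)[:2],onz(b,B(175,527),96)[:2])
print('paddle ends',onz(a,A(98,566),96)[:2],onz(a,A(274,564),96)[:2])
ka,kb=(106+246*.75,73*.75),(106+232*.75,209*.75)
print('knob',*tri(ray(a,ka),ray(b,kb)),onz(a,ka,215)[:2],onz(b,kb,215)[:2])
print('lid96',onz(a,A(198,268),96)[:2])
```

```text
post [490.97669146 352.122734   213.85514457] 0.36953103463635817 [490.456285   352.27816493] [490.79574163 353.30304938]
paddle [504.33511528 212.7507876   93.89176373] 0.3228662523108808 [503.94564092 213.47095441] [504.2546045  213.97203065]
paddle ends [475.2789896  208.66867149] [532.94860876 215.49483718]
knob [486.03365148 412.55079584 209.72791932] 0.37291023807285867 [485.36822308 411.87906608] [485.68925187 413.58214328]
lid96 [495.45327596 308.96679344]
```

```bash
python3 steer.py '0 0 0 -24 12.4 0 1;0 0 0.009 -23.7 12.4 0 1;0 0 0 0 0 38 1;0 0 0 0 0 38 1;0 0 0 0 0 38 1'
python3 steer.py '0 0 0 0 0 35 1;0 0 0 0 0 35 1;0 0 0 0 0 30 1;0 0 0 0 0 18 1;0 0 0 0 0 0 1'
python3 steer.py '0 0 0 0 0 0 0;0 0 0 0 0 0 0;0 0 0 0 0 0 0;0 0 0 0 0 0 0;0 0 0 0 0 0 0' 40
python3 steer.py '0 0 0 0 0 0 0;0 0 0 0 0 0 0;0 0 0 0 0 0 0;0 0 0 0 0 0 0;0 0 0 0 0 0 0' 40
```

```text
clock: 4.62
eef_pos: [491.8, 350.1, 319.3]
tcp_rot: [3.139, -0.001, 1.665]
contact_force: [0.5, -0.0, 0.4]
opening: 0.994
grasp_force: 0.0
clock: 5.03
eef_pos: [489.2, 349.2, 197.5]
tcp_rot: [-3.136, 0.004, 1.666]
contact_force: [-0.7, -0.6, -0.0]
opening: 0.998
grasp_force: 0.0
clock: 5.45
eef_pos: [491.5, 352.9, 202.6]
tcp_rot: [3.14, -0.001, 1.669]
contact_force: [-0.6, 0.4, 0.5]
opening: 0.299
grasp_force: 0.0
clock: 5.87
eef_pos: [491.6, 353.0, 202.6]
tcp_rot: [3.14, -0.001, 1.669]
contact_force: [-0.4, -0.1, 6.3]
opening: 0.275
grasp_force: 43.0
```

Gripped at 23.4 mm, which matches the 24 mm post. Next: lift, back out, and carry it in front of the lever.

```bash
python3 steer.py '0 0 0 0 0 -8 0;0 0 0 0 0 -12 0;0 0 0 0 0 -20 0;0 0 0 0 0 -30 0;0 0 0 0 0 -35 0'
python3 steer.py '0 0 0 -15 0 0 0;0 0 0 -28 0 0 0;0 0 0 -35 0 0 0;0 0 0 -36 0 0 0;0 0 0 -36 0 0 0'
python3 -c "
from h import *
c,im=snap('side','s2');c,im2=snap('wrist','w2')
cv2.imwrite('pics/s2.png',np.hstack([cv2.resize(im[30:180,220:320],(400,600)),cv2.resize(im2[:,128:384],(400,600))])[...,::-1])"
```

```text
clock: 6.28
eef_pos: [490.8, 352.2, 306.9]
tcp_rot: [-3.141, 0.001, 1.669]
contact_force: [2.9, 1.2, -2.8]
opening: 0.274
grasp_force: 41.7
clock: 6.7
eef_pos: [505.1, 202.0, 306.9]
tcp_rot: [-3.141, -0.0, 1.67]
contact_force: [0.5, 0.4, -0.9]
opening: 0.275
grasp_force: 42.0
```

View pics/s2.png

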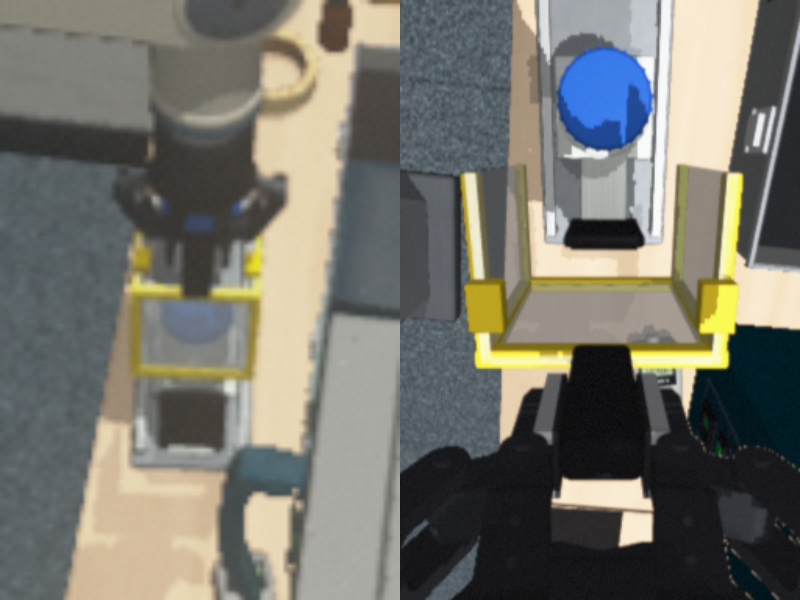

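The guard hangs level in the grip, clear of the press, and the jar and carriage haven't moved. Next is the carry to (494,−231).

```bash
python3 steer.py '0 0 0 -26.6 -24 0 0;0 0 0 -26.6 -24 0 0;0 0 0 -26.6 -24 0 0;0 0 0 -26.6 -24 0 0;0 0 0 -26.6 -24 0 0'
python3 steer.py '0 0 0 -31 -3 0 0;0 0 0 -31 -3 0 0;0 0 0 -31 -3 0 0;0 0 0 -31 -3 0 0;0 0 0 -31 -3 0 0'
python3 steer.py '0 0 0 -31 -3 0 0;0 0 0 -31 -3 0 0;0 0 0 -31 -3 0 0;0 0 0 0 0 0 0'
python3 steer.py '0 0 0 -12.4 22.4 0 0;0 0 0 -12.4 22.4 0 0;0 0 0 -12.4 22.4 0 0;0 0 0 -12.4 22.4 0 0;0 0 0 0 0 0 0'
python3 steer.py '0 0 0 0 0 30 0;0 0 0 0 0 30 0;0 0 0 0 0 25 0;0 0 0 0 0 20 0;0 0 0 0 0 10 0'
python3 -c "
from h import *
c,im=snap('side','s3');c2,im2=snap('wrist','w3')
cv2.imwrite('pics/s3.png',np.hstack([cv2.resize(im[190:310,195:295],(400,480)),cv2.resize(im2[:,96:416],(400,480))])[...,::-1])"
```

```text
clock: 7.22
eef_pos: [397.8, 58.6, 306.6]
tcp_rot: [-3.142, -0.0, 1.67]
contact_force: [0.6, -1.1, -2.3]
opening: 0.277
grasp_force: 41.8
clock: 7.63
eef_pos: [399.1, -97.5, 307.0]
tcp_rot: [3.141, -0.0, 1.669]
contact_force: [0.6, -0.1, -1.1]
opening: 0.273
grasp_force: 41.9
clock: 7.97
eef_pos: [399.8, -193.8, 307.0]
tcp_rot: [3.141, 0.002, 1.667]
contact_force: [-0.7, 1.3, -1.4]
opening: 0.276
grasp_force: 41.9
clock: 8.38
eef_pos: [497.4, -231.5, 306.6]
tcp_rot: [3.139, 0.001, 1.669]
contact_force: [0.5, 0.8, -1.0]
opening: 0.278
grasp_force: 41.8
clock: 8.8
eef_pos: [492.1, -229.1, 189.0]
tcp_rot: [-3.138, -0.002, 1.669]
contact_force: [-0.8, 0.1, -0.9]
opening: 0.273
grasp_force: 41.8
```

View pics/s3.png

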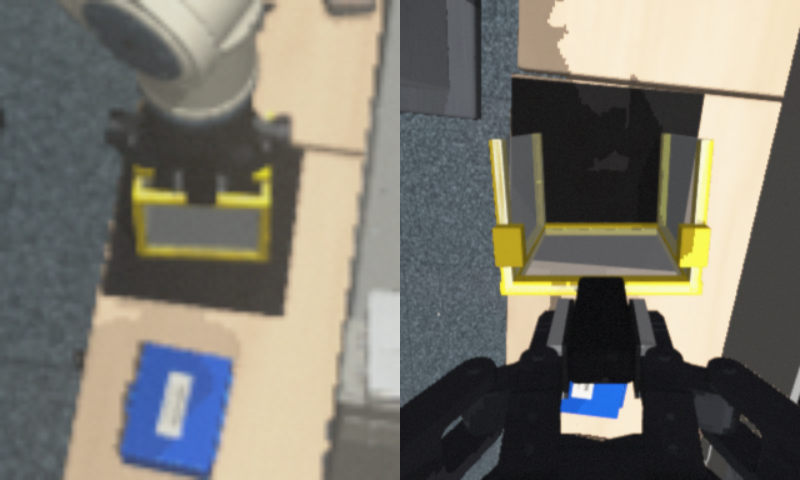

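The guard is over the mat, with the front pane about 40 mm towards −y of the middle as intended, and clear of the blue box. I'll lower it the rest of the way, release and go up.

```bash
python3 steer.py '0 0 0 0 0 0 0;0 0 0 0 0 6 0;0 0 0 0 0 5 0;0 0 0 0 0 4 0;0 0 0 0 0 0 0'
python3 steer.py '0 0 0 0 0 1.5 0;0 0 0 0 0 0 0;0 0 0 0 0 0 0;0 0 0 0 0 0 0.3;0 0 0 0 0 0 0.35'
python3 steer.py '0 0 0 0 0 0 0.4;0 0 0 0 0 0 0.5;0 0 0 0 0 0 0.8;0 0 0 0 0 0 1;0 0 0 0 0 0 1'
python3 steer.py '0 0 0 0 0 -10 1;0 0 0 0 0 -30 1;0 0 0 0 0 -38 1;0 0 0 0 0 -38 1;0 0 0 0 0 -38 1'
python3 steer.py '0 0 0 0 0 -38 1;0 0 0 0 0 0 1;0 0 0 0 0 0 1'
python3 -c "
from h import *
c,im=snap('side','s4');c2,im2=snap('wrist','w4')
cv2.imwrite('pics/s4.png',np.hstack([cv2.resize(im[190:310,195:295],(400,480)),cv2.resize(im2[:,96:416],(400,480))])[...,::-1])"
```

```text
clock: 9.32
eef_pos: [494.1, -230.9, 176.6]
tcp_rot: [3.14, 0.001, 1.669]
contact_force: [0.8, -0.3, 2.0]
opening: 0.273
grasp_force: 42.3
clock: 9.73
eef_pos: [493.8, -230.5, 175.0]
tcp_rot: [3.141, 0.0, 1.669]
contact_force: [-0.6, -0.9, 0.2]
opening: 0.349
grasp_force: 0.0
clock: 10.15
eef_pos: [493.6, -230.4, 174.7]
tcp_rot: [-3.141, -0.0, 1.669]
contact_force: [-0.2, 0.4, 0.0]
opening: 0.898
grasp_force: 0.0
clock: 10.57
eef_pos: [493.3, -230.2, 331.2]
tcp_rot: [-3.142, -0.0, 1.669]
contact_force: [1.5, 0.0, -0.7]
opening: 1.0
grasp_force: 0.0
clock: 10.82
eef_pos: [494.6, -230.9, 370.1]
tcp_rot: [3.137, 0.003, 1.669]
contact_force: [0.6, -1.0, 0.5]
opening: 1.0
grasp_force: 0.0
```

View pics/s4.png

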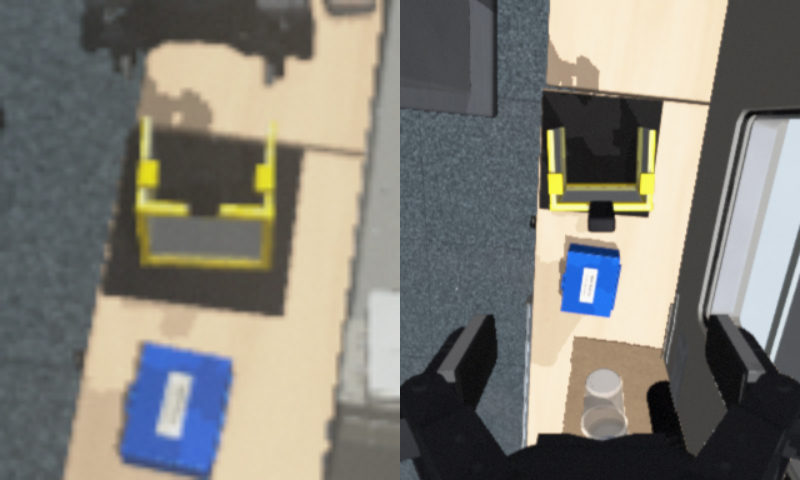

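The guard stands upright, centred on the mat. I'll work out where the meter lies, then head for the paddle with fingers shut, keeping clear of the lever.

```bash
python3 -c "
from h import *
import pickle
a=pickle.load(open('wa.pkl','rb'))
for p in[(238,312),(270,312),(246,374),(274,370)]: print(onz(a,(106+p[0]*.75,p[1]*.75),25))"
python3 steer.py '0 0 0 22.4 -21.4 0 0;0 0 0 22.4 -21.4 0 0;0 0 0 22.4 -21.4 0 0;0 0 0 22.4 -21.4 0 0;0 0 0 0 0 0 0'
python3 steer.py '0 0 0 37 3.6 0 0;0 0 0 37 3.6 0 0;0 0 0 37 3.6 0 0;0 0 0 37 3.6 0 0;0 0 0 37 3.6 0 0'
python3 steer.py '0 0 0 37 3.6 0 0;0 0 0 37 3.6 0 0;0 0 0 0 0 0 0'
python3 steer.py '0 0 0 6 28.7 0 0;0 0 0 6 28.7 0 0;0 0 0 6 28.7 0 0;0 0 0 6 28.7 0 0;0 0 -0.1208 0 0 0 0'
python3 steer.py '0 0 -0.1208 0 0 0 0;0 0 -0.1208 0 0 0 0;0 0 -0.1208 0 0 0 0;0 0 -0.1208 0 0 0 0;0 0 -0.1208 0 0 0 0'
python3 steer.py '0 0 -0.1208 0 0 0 0;0 0 -0.1208 0 0 0 0;0 0 -0.1208 0 0 0 0;0 0 -0.1208 0 0 0 0;0 0 -0.1208 0 0 0 0'
python3 steer.py '0 0 -0.1208 0 0 0 0;0 0 -0.1208 0 0 0 0;0 0 0 0 0 0 0;0 0 0 0 0 0 0'
```

```text
[536.81087023 112.97233074  25.        ]
[584.31418334 118.02600512  25.        ]
[564.11550007   6.58283334  25.        ]
[606.94360346  18.59682505  25.        ]
clock: 11.33
eef_pos: [395.3, -146.8, 365.0]
tcp_rot: [-3.137, -0.003, 1.669]
contact_force: [0.7, -1.2, -0.8]
opening: 0.3
grasp_force: 0.0
clock: 11.75
eef_pos: [398.8, 37.6, 365.7]
tcp_rot: [-3.14, 0.0, 1.668]
contact_force: [0.9, 0.0, -0.0]
opening: 0.001
grasp_force: 0.0
clock: 12.0
eef_pos: [398.8, 115.7, 365.6]
tcp_rot: [-3.14, -0.002, 1.673]
contact_force: [-0.2, 0.0, -1.0]
opening: -0.0
grasp_force: 0.0
clock: 12.42
eef_pos: [515.1, 146.6, 364.6]
tcp_rot: [-3.141, 0.0, 1.788]
contact_force: [-1.9, -1.4, -0.5]
opening: -0.004
grasp_force: 0.0
clock: 12.83
eef_pos: [511.1, 145.2, 365.2]
tcp_rot: [-3.139, -0.001, 2.399]
contact_force: [-0.3, -0.7, 0.5]
opening: 0.0
grasp_force: 0.0
clock: 13.25
eef_pos: [511.1, 145.2, 365.2]
tcp_rot: [-3.14, -0.002, 3.004]
contact_force: [-0.6, -0.3, -1.0]
opening: 0.002
grasp_force: 0.0
clock: 13.58
eef_pos: [511.2, 145.3, 365.6]
tcp_rot: [-3.141, -0.002, -3.048]
contact_force: [-0.5, -0.3, -0.9]
opening: 0.002
grasp_force: 0.0
```

```bash
python3 steer.py '0 0 0 0 0 38 0;0 0 0 0 0 38 0;0 0 0 0 0 38 0;0 0 0 0 0 38 0;0 0 0 0 0 38 0'
python3 steer.py '0 0 0 0 0 38 0;0 0 0 0 0 30 0;0 0 0 0 0 20 0;0 0 0 0 0 0 0;0 0 0 0 0 0 0'
python3 steer.py '0 0 0 0 15 0 0;0 0 0 0 15 0 0;0 0 0 0 5 0 0;0 0 0 0 5 0 0;0 0 0 0 5 0 0'
python3 steer.py '0 0 0 0 5 0 0;0 0 0 0 7 0 0;0 0 0 0 8 0 0;0 0 0 0 8 0 0;0 0 0 0 8 0 0'
python3 steer.py '0 0 0 0 8 0 0;0 0 0 0 8 0 0;0 0 0 0 8 0 0;0 0 0 0 8 0 0;0 0 0 0 8 0 0'
python3 steer.py '0 0 0 0 8 0 0;0 0 0 0 6 0 0;0 0 0 0 4 0 0;0 0 0 0 2 0 0;0 0 0 0 0 0 0'
```

```text
clock: 14.0
eef_pos: [511.0, 145.4, 174.9]
tcp_rot: [-3.142, -0.0, -3.049]
contact_force: [0.3, 0.7, -0.3]
opening: -0.001
grasp_force: 0.0
clock: 14.42
eef_pos: [510.6, 145.3, 87.9]
tcp_rot: [-3.141, -0.003, -3.047]
contact_force: [0.2, -0.3, 0.6]
opening: 0.004
grasp_force: 0.0
clock: 14.83
eef_pos: [507.6, 190.9, 89.9]
tcp_rot: [3.141, 0.002, -3.044]
contact_force: [-0.5, 0.0, 0.2]
opening: -0.006
grasp_force: 0.0
clock: 15.25
eef_pos: [503.6, 227.0, 88.9]
tcp_rot: [-3.142, 0.0, -3.044]
contact_force: [1.6, -3.0, 2.4]
opening: -0.002
grasp_force: 1.4
clock: 15.67
eef_pos: [499.5, 267.0, 88.7]
tcp_rot: [-3.142, 0.0, -3.044]
contact_force: [2.9, -3.3, 0.1]
opening: -0.004
grasp_force: 1.4
clock: 16.08
eef_pos: [497.2, 286.5, 88.6]
tcp_rot: [3.141, -0.001, -3.044]
contact_force: [-1.2, 0.9, 0.4]
opening: -0.001
grasp_force: 0.0
```

```bash
python3 steer.py '0 0 0 0 2 0 0;0 0 0 0 2 0 0;0 0 0 0 2 0 0;0 0 0 0 2 0 0;0 0 0 0 0 0 0'
python3 steer.py '0 0 0 0 2 0 0;0 0 0 0 2 0 0;0 0 0 0 0 0 0'
python3 steer.py '0 0 0 0 2 0 0;0 0 0 0 0 0 0'
```

```text
clock: 16.5
eef_pos: [496.6, 294.1, 88.7]
tcp_rot: [-3.142, -0.001, -3.044]
contact_force: [-0.9, -1.0, -0.3]
opening: 0.002
grasp_force: 0.3
clock: 16.75
eef_pos: [496.3, 298.2, 88.7]
tcp_rot: [3.142, -0.0, -3.044]
contact_force: [-0.5, -1.2, -0.1]
opening: -0.001
grasp_force: 0.3
clock: 16.92
eef_pos: [496.3, 299.0, 88.8]
tcp_rot: [-3.14, -0.0, -3.043]
contact_force: [1.2, -8.3, 1.1]
opening: 0.004
grasp_force: 4.1
```

```bash
python3 steer.py '0 0 0 0 1 0 0;0 0 0 0 0 0 0;0 0 0 0 0 0 0;0 0 0 0 0 0 0'
python3 -c "
from h import *
c,im=snap('side','s5');c2,im2=snap('top','t5')
cv2.imwrite('pics/s5.png',np.hstack([cv2.resize(im[50:150,245:311],(396,600)),cv2.resize(im2[175:250,108:158+0],(400,600))])[...,::-1])"
```

```text
clock: 17.25
eef_pos: [496.2, 299.1, 88.7]
tcp_rot: [-3.139, -0.001, -3.043]
contact_force: [2.2, -13.3, 2.5]
opening: -0.002
grasp_force: 5.3
```

View pics/s5.png

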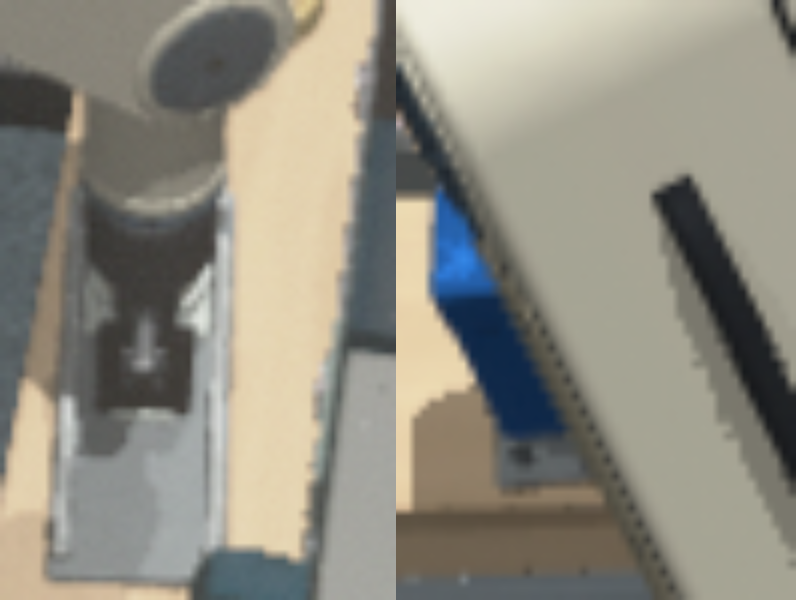

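The carriage is against its stop, after about 105 mm of travel with force rising. Next I'll back off, rise and go over the knob.

```bash
python3 steer.py '0 0 0 0 -5 0 0;0 0 0 0 -15 0 0;0 0 0 0 -20 0 0;0 0 0 0 -20 0 0;0 0 0 0 0 0 0'
python3 steer.py '0 0 0 0 0 -38 0;0 0 0 0 0 -38 0;0 0 0 0 0 -38 0;0 0 0 0 0 -38 0;0 0 0 0 0 -38 0'
python3 steer.py '0 0 0 0 34.8 0 0;0 0 0 0 34.8 0 0;0 0 0 0 34.8 0 0;0 0 0 0 34.8 0 0;0 0 0 0 34.8 0 0'
python3 steer.py '0 0 0 0 0 0 0;0 0 0 0 0 15 0;0 0 0 0 0 15 0;0 0 0 0 0 6 0;0 0 0 0 0 0 0'
```

```text
clock: 17.77
eef_pos: [501.8, 238.2, 88.7]
tcp_rot: [-3.141, -0.001, -3.045]
contact_force: [-0.3, -1.0, -0.1]
opening: 0.0
grasp_force: 0.0
clock: 18.18
eef_pos: [501.8, 241.1, 280.9]
tcp_rot: [3.141, 0.001, -3.044]
contact_force: [1.0, -0.2, 0.6]
opening: -0.0
grasp_force: 0.0
clock: 18.6
eef_pos: [484.8, 416.1, 279.2]
tcp_rot: [3.141, 0.001, -3.044]
contact_force: [0.7, -0.1, -0.3]
opening: -0.0
grasp_force: 0.0
clock: 19.02
eef_pos: [484.3, 413.6, 241.1]
tcp_rot: [-3.14, -0.002, -3.044]
contact_force: [-0.2, 0.4, -0.3]
opening: 0.003
grasp_force: 0.0
```

Centred over the knob at (484,414), with the tip at z≈219. I'll press down in small steps.

```bash
python3 steer.py '0 0 0 0 0 3 0;0 0 0 0 0 3 0;0 0 0 0 0 3 0;0 0 0 0 0 2 0;0 0 0 0 0 0 0'
python3 steer.py '0 0 0 0 0 2 0;0 0 0 0 0 2 0;0 0 0 0 0 2 0;0 0 0 0 0 1 0;0 0 0 0 0 0 0'
python3 steer.py '0 0 0 0 0 2 0;0 0 0 0 0 1 0;0 0 0 0 0 1 0;0 0 0 0 0 0 0'
```

```text
clock: 19.43
eef_pos: [485.4, 414.4, 231.9]
tcp_rot: [3.141, 0.001, -3.044]
contact_force: [0.8, 0.9, 1.0]
opening: 0.0
grasp_force: 0.6
clock: 19.85
eef_pos: [485.3, 414.5, 224.7]
tcp_rot: [3.141, 0.001, -3.044]
contact_force: [1.7, -0.9, 2.2]
opening: -0.0
grasp_force: 1.3
clock: 20.18
eef_pos: [485.3, 414.5, 221.3]
tcp_rot: [3.141, 0.001, -3.044]
contact_force: [1.3, -0.6, 5.2]
opening: -0.0
grasp_force: 2.7
```

```bash
python3 steer.py '0 0 0 0 0 1.5 0;0 0 0 0 0 1 0;0 0 0 0 0 1 0;0 0 0 0 0 0 0;0 0 0 0 0 0 0'
python3 steer.py '0 0 0 0 0 1 0;0 0 0 0 0 1 0;0 0 0 0 0 0 0;0 0 0 0 0 0 0;0 0 0 0 0 0 0'
```

```text
clock: 20.6
eef_pos: [485.3, 414.5, 219.0]
tcp_rot: [3.141, 0.001, -3.044]
contact_force: [-0.8, -2.7, 14.1]
opening: 0.002
grasp_force: 7.2
clock: 21.02
eef_pos: [485.4, 414.6, 218.8]
tcp_rot: [3.14, 0.002, -3.044]
contact_force: [-5.5, -6.6, 27.5]
opening: 0.002
grasp_force: 13.9
```

The plunger is at its stop: force is climbing and z holds at 218.8, so the tip is at 197. I'll hold briefly, then rise and check.

```bash
python3 steer.py '0 0 0 0 0 0 0;0 0 0 0 0 0 0;0 0 0 0 0 0 0;0 0 0 0 0 -2 0;0 0 0 0 0 -3 0'
python3 steer.py '0 0 0 0 0 -5 0;0 0 0 0 0 -8 0;0 0 0 0 0 -15 0;0 0 0 0 0 -30 0;0 0 0 0 0 -35 0'
python3 steer.py '0 0 0 0 -38 0 0;0 0 0 0 -38 0 0;0 0 0 0 -38 0 0;0 0 0 0 -38 0 0;0 0 0 0 -38 0 0'
python3 steer.py '0 0 0 0 -38 0 0;0 0 0 20 -30 0 0;0 0 0 20 -30 0 0;0 0 0 20 -30 0 0;0 0 0 0 0 0 0'
python3 -c "
from h import *
c,im=snap('side','s6');c2,im2=snap('top','t6')
im=im[40:280,205:325]
cv2.imwrite('pics/s6.png',np.hstack([cv2.resize(im,(300,600)),cv2.resize(im2[185:245,105:195],(500,600))])[...,::-1])"
```

```text
clock: 21.43
eef_pos: [485.3, 414.5, 221.1]
tcp_rot: [3.141, 0.001, -3.044]
contact_force: [1.0, -0.4, 2.5]
opening: -0.0
grasp_force: 1.6
clock: 21.85
eef_pos: [483.5, 413.4, 312.0]
tcp_rot: [-3.139, -0.005, -3.044]
contact_force: [-0.5, -0.1, -0.1]
opening: -0.001
grasp_force: 0.0
clock: 22.27
eef_pos: [502.7, 223.7, 313.2]
tcp_rot: [-3.142, -0.001, -3.043]
contact_force: [0.7, -0.6, 0.4]
opening: -0.002
grasp_force: 0.0
clock: 22.68
eef_pos: [452.7, 88.1, 312.9]
tcp_rot: [-3.14, -0.004, -3.046]
contact_force: [0.8, -0.1, -0.6]
opening: 0.001
grasp_force: 0.0
```

View pics/s6.png

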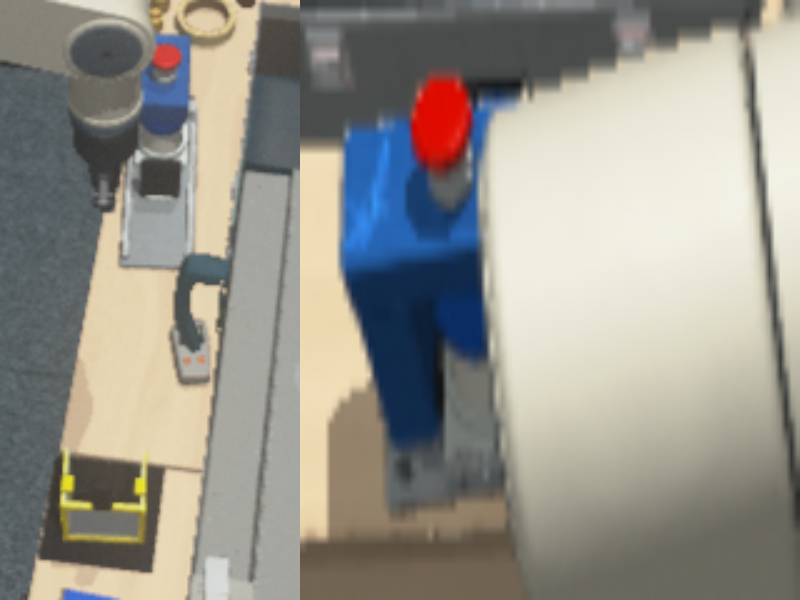

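The plunger is back up at (165,55), the jar is home under the ram, the guard stands on the mat, and the arm is clear of everything. Handing in.

```bash
python3 -c "
from rig import r
print(r.sign_off())"
```

```text
the job is handed in; nothing more can be done
None
```

The job is handed in at about 23 s, with no verdict returned: the guard stands mid-mat, the carriage was pushed to its stop, the plunger was held at its stop and has sprung back up, and the blue box and beaker were not touched; I judged the lid seated from the plunger's full travel, not from a direct view.

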